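# Fish the wax scraper out of the half-covered cheese crate

### The arm

A 7-joint arm with a two-finger parallel gripper is mounted at the origin on the work surface. World frame = base frame: x ahead of the robot, y to its left, z up, the work surface at z = 0. Lengths are in m, angles in rad, forces in N, time in s.
With the tool pointing down it reaches from about 0.4 to 0.85 m from the base axis. Payload 10.4 kg.
Tool frame: the origin (TCP) lies at the very end of the fingers, on their centre line; the grasp point (between the pads) lies manip.hold_point_z behind it (manip.hold_point_z is the distance from the TCP to the grasp point, in m); z points along the fingers, y is the direction in which the jaws open and shut (so a half turn about z gives the same grasp; the last joint's range is limited). The gripper opens to 85 mm and grips with 20 to 120 N. Pads are 22 mm wide; open, the fingers measure 114 mm over their backs; the gripper's body (76 mm by 85 mm) begins 54 mm behind the grasp point. The pads swing forward as they close: fully open they stand 13 mm farther back than shut.
Start: joints at [1.181, 0.332, -0.065, 1.46, 0.022, 1.35, -0.088], TCP at [0.224, -0.583, 0.231] pointing down, gripper open.
Joint ranges: [-2.6, 2.6], [-0.5, 2.12], [-1.47, 1.34], [0.16, 2.42], [-1.27, 4.41], [0.06, 2.06], [-2.6, 2.6]. Speed limits (rad/s): [2.22, 2.22, 2.79, 2.79, 3.14, 3.14, 3.14].

### API

Orientations are given as a unit quaternion [x, y, z, w].
In Python, from workcell import manip gives the robot as it stands.
- The arm moves only by the tool jog_arm, never from a script. Its arguments are lists of equal length, an entry for each row: "translation": the shift along the world's x, y, z in mm, a list of three; "turn": the turn about the world's z in degrees. In form: {"translation": [[x, y, z], ...], "turn": [turn, ...]}. A call has 1 to 12 rows; each row is the pose to reach, as a shift and turn from the pose measured when the call began; what a row does not reach only later rows make up. A row lasts 1/12 s, in which the tool goes at most 41.7 mm and 7.16 degrees, less where a joint would pass 70% of its speed; a pose out of reach is approached as far as the arm can. A call with a gripper value outside its range is refused whole. "grip" is the finger opening in mm, from 0 to 85.4, set as the call begins (left out, the last holds). The fingers move at their own pace and stop on an object; "grip_force" is the grip in N (left out, the last holds). Time passes only in rows, so rows that repeat a pose let the fingers close. It gives the time, the measured TCP pose, the force and the opening at its end, in the units of the state.
- manip.get_obs(): the state, without advancing time (a new reading comes with each control period).
- manip.camera(name): name is "scene" or "top"; returns a dict with "frame" (480x640x3 uint8, red, green, blue), "mtx" (3x3 intrinsics, pixels), "pose" (4x4, takes a point from camera to world coordinates). Camera axes: x right, y down, z forward; pixel columns grow to the right and rows downward; lengths in m; the calibration is good to about 2 mm. A picture is of the moment at which its call begins. There is no depth.
- manip.hand_in(): hands the job in, once; it reports no verdict.
Trained networks look in a picture, given as the dict that the camera call returned (one of the last four; its "shot" number tells which), for a name from the list of things; names that differ only in an ending like _2 or _b are one class to them, and where a whole thing is asked for, a point or a joint stands for the part that bears it (a point fixed in the world has none). Each returns a list of dicts, best first, with "confidence" (0 to 1); they miss things now and then, are a little off and sometimes report something else, mostly with a low value. They report only what shows in the picture. A call takes as long as a camera call. They do not tell look-alikes from the thing itself.
- manip.outline_of(picture, label): "mask" (480x640 bool, what is visible of it) and "extent" ([left, top, right, bottom] in pixels, round what is visible of it).
- manip.pinpoint(picture, label): "at" ([column, row] in pixels: a listed point, or the origin of a listed thing).
The state is a dict: "clock": time; "joint_pos": joint angles; "joint_velocities": joint speeds; "tau": joint torques, N m; "position": TCP position; "ee_rot": TCP orientation; "ft_force": force on the tool from outside, world axes, zero at the start; "torque": the same for the moment, N m; "grip_width": opening from 0.0 (shut) to 1.0 (fully open).
Only numpy, scipy, OpenCV 4.12 (cv2) and the standard library are available. Lean on these libraries where they do the work, as an engineer would, in place of code of your own. Each camera call takes 0.05 s, during which the arm holds its last target. There are 200 camera calls.

### The job

The long wax scraper has ended up lying inside the wooden cheese crate, under the cover boards. Grip its handle through the gap, tilt it and draw it out diagonally, handle end first, then finish while still holding it, still and in the air, centred over the big cheese wheel on the round board, with the whole scraper at least 3 cm above the wheel. Leave the wheel and all the other goods where they are.

Things in the scene. Friction and masses are not known exactly. Their poses are not given: they have to be found in the camera images.
- crate: fixed wooden crate, 354 mm long (x) by 234 mm wide (y); origin under its floor's centre; x points roughly towards the robot (within 0.3 rad of world -x); it and the big wheel change sides between runs. Walls 12 mm thick (inside 330 x 210), floor top at z = 8 mm; corner posts outside the long walls reach |y| = 137, z = 112 mm. Two cleats, 16 mm wide, cross the floor at x = 0 and x = 120 mm, tops at z = 22 mm
- crate_gap (a point): centre of the open gap between the crate's two fixed covers, level with their tops (crate x = 55, z = 85 mm); axes as the crate's. Covers span the full width and are 10 mm thick (z 75 to 85 mm in the crate): the long one from crate x = -177 to -20 mm, the short one from +130 to +177, so the gap is 150 mm long in x and 210 mm wide in y
- scraper_center (a point): middle of the loose wax scraper, 220 mm long along its own x, 13 mm above its underside; about 0.13 kg, balances near here. Wooden handle 24 mm wide (y), 26 mm high (z) from x = -45 to 110 mm; then a thin steel shank and flat blade 40 long, 50 wide, 4 thick, to x = -110. It lies along the crate on its cleats, this point 35 mm above the table, on the crate's -y side, both ends under the covers
- scraper_handle_end (a point): free end of the scraper's handle, on its middle line (x = +110 mm); at the start it lies under the short cover, 5 to 22 mm from the crate's +x wall: the scraper must be drawn back before this end can rise
- scraper_blade_end (a point): front edge of the scraper's blade, on its middle line (x = -110 mm)
- scraper: the same scraper; its origin lies under the middle, 13 mm below point scraper_center
- wheel_top (a point): centre of the top face of the big yellow cheese wheel, 210 mm across and 72 mm high, 2.4 kg, loose on a round wooden board 260 mm across and 18 mm thick (its top is 90 mm above the table)
- wheel: the same big wheel; origin under its centre
- cheese_a_mid (a point): small round yellow waxed cheese, 68 mm across and 45 mm high, standing inside the crate on its floor, under the long cover; a bystander; point at its centre
- cheese_b_mid (a point): another such cheese (68 mm across, 45 mm high) inside the crate, standing in the open gap beside the scraper; a bystander; point at its centre
- cheese_c: small yellow cheese, 84 mm across, 50 mm high, on the table to the left; a bystander; origin under its centre
- cheese_d: small yellow cheese, 84 mm across, 50 mm high, on the table to the right; a bystander; origin under its centre
- wax_jar: jar, 68 mm across, 90 mm high, on the table to the left; a bystander; origin under its centre
- crock: white open crock, 80 mm across, 85 mm high, on the table to the right; a bystander; origin under its centre
There are look-alikes about, which are no part of the job. There is more than one size of the scraper; the job needs the largest.

How it is judged:
By the outcome, as a careful person would: the job done as asked, in the order asked, and still so for the second after the job is handed in, while the arm keeps its last pose, push and grip.
It also fails if it takes over 51 s, if anything falls off the work surface, if the arm or the gripper's body presses on something with over 40 N, if the wrist force passes 120 N, or if a joint passes its speed limit or range.

## Working session

There is one attempt and no reset: what is moved stays moved. The work goes in short steps, Python scripts to look and compute and a tool call to move; the robot and the scene stay as the last step left them, time stands still between calls to the robot, and variables do not carry over. Pictures are saved under pics/ and viewed, about 8 in all and at most 12, crops included, and the job is handed in when it is done.

Besides the shell and the picture viewer there is one more tool, called as name(argument=value, ...) on one line, values as JSON. jog_arm: Moves the arm, as the interface text tells. Its arguments: {"type":"object","properties":{"translation":{"type":"array"},"turn":{"type":"array"},"grip":{"type":"number"},"grip_force":{"type":"number"}},"required":["translation","turn"]}

```bash
mkdir -p pics
cat > h.py <<'E'
import numpy as np, cv2
from workcell import manip
def save(p,n): cv2.imwrite('pics/'+n+'.png',cv2.cvtColor(p['frame'],cv2.COLOR_RGB2BGR))
def ray(p,uv,z):
    K=np.array(p['mtx']);T=np.array(p['pose'])
    d=T[:3,:3]@np.linalg.solve(K,[uv[0],uv[1],1]);o=T[:3,3]
    return o+d*(z-o[2])/d[2]
def proj(p,X):
    T=np.linalg.inv(np.array(p['pose']));c=T[:3,:3]@np.array(X)+T[:3,3];u=np.array(p['mtx'])@c;return u[:2]/u[2]
E
python3 - <<'E'
from h import *
print(manip.hold_point_z, manip.get_obs())
Z=dict(crate=0,crate_gap=.085,scraper_center=.035,scraper_handle_end=.035,scraper_blade_end=.035,wheel_top=.09,cheese_a_mid=.03,cheese_b_mid=.03,cheese_c=0,cheese_d=0,wax_jar=0,crock=0)
for n in('top','scene'):
    p=manip.camera(n);save(p,n+'0');print(n,np.round(p['pose'],3).tolist())
    for k,z in Z.items():
        for r in manip.pinpoint(p,k)[:3]: print(k,round(r['confidence'],2),np.round(r['at'],0),ray(p,r['at'],z).round(3))
E
```

```text
0.0187 {'clock': 0.0, 'joint_pos': array([ 1.18142417,  0.33290913, -0.06469536,  1.46094261,  0.02158235,
        1.34989224, -0.08853536]), 'joint_velocities': array([-2.01243184e-03,  1.43916874e-04,  3.93107967e-04, -1.66568825e-04,
       -5.15262035e-04, -1.86887112e-05, -1.30623900e-03]), 'tau': array([ 3.99683086e-05, -6.25453591e+01,  4.88818204e-02, -3.91607344e+01,
        1.61883520e-02,  9.90855420e-03,  4.28778753e-05]), 'position': array([ 0.22399092, -0.58308146,  0.23049203]), 'ee_rot': array([ 9.83233646e-01,  1.82348749e-01, -1.57780625e-04, -7.11041152e-04]), 'ft_force': array([ 0.70377335,  0.38295551, -0.51622567]), 'torque': array([0.0023259 , 0.0175597 , 0.03291494]), 'grip_width': 1.001360367652887}
top [[0.003, -0.979, 0.203, 0.247], [-1.0, -0.004, -0.003, 0.015], [0.003, -0.203, -0.979, 1.308], [0.0, 0.0, 0.0, 1.0]]
crate 0.89 [233. 214.] [0.585 0.22  0.   ]
crate 0.3 [512. 276.] [ 0.43  -0.478  0.   ]
crate_gap 0.56 [228. 236.] [0.509 0.217 0.085]
scraper_center 0.7 [218. 233.] [0.527 0.249 0.035]
scraper_center 0.6 [370. 314.] [ 0.33  -0.12   0.035]
scrap
[... 1050 characters left out ...]
end 0.77 [288. 160.] [0.235 0.208 0.035]
scraper_handle_end 0.7 [221. 248.] [ 0.269 -0.147  0.035]
scraper_handle_end 0.57 [346. 183.] [0.429 0.226 0.035]
scraper_blade_end 0.92 [272. 271.] [ 0.419 -0.133  0.035]
scraper_blade_end 0.87 [324. 134.] [0.265 0.365 0.035]
scraper_blade_end 0.59 [383. 196.] [0.542 0.239 0.035]
wheel_top 0.76 [340. 327.] [ 0.654 -0.195  0.09 ]
cheese_b_mid 0.79 [364. 218.] [0.534 0.144 0.03 ]
cheese_c 0.73 [388. 142.] [0.437 0.478 0.   ]
cheese_c 0.71 [190. 396.] [ 0.439 -0.476  0.   ]
cheese_d 0.73 [388. 142.] [0.437 0.478 0.   ]
cheese_d 0.71 [190. 396.] [ 0.439 -0.476  0.   ]
wax_jar 0.75 [423. 157.] [0.563 0.476 0.   ]
crock 0.43 [419. 159.] [0.556 0.462 0.   ]
```

View pics/top0.png

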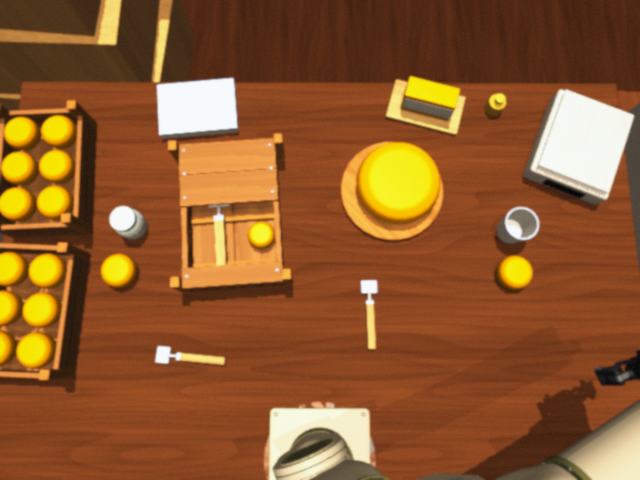

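View pics/scene0.png

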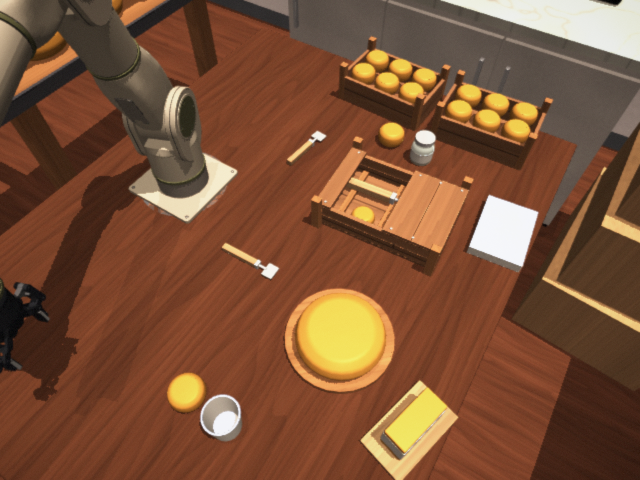

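The top view shows the crate at about (230,215), long cover on the far side. The scraper handle lies in the gap at columns 215–225, rows 205–265, and cheese b is at (261,235). The wheel is at (399,182). The smaller scrapers at (190,357) and (370,315) are decoys. The scene view agrees.

Run:
```python
from h import *
p=manip.camera('top')
for k in((175,282),(287,274),(173,145),(279,140)): print('post',k,ray(p,k,.112).round(3))
for r in manip.outline_of(p,'scraper')[:4]:
    m=r['mask'].astype(np.uint8);v,u=np.nonzero(m);print('m',round(r['confidence'],2),r['extent'],len(u))
    if 170<u.mean()<290 and 150<v.mean()<290:
        for row in range(v.min(),v.max()+1,6):
            c=u[v==row]
            if len(c): print(row,c.min(),c.max(),ray(p,((c.min()+c.max())/2,row),.048).round(3))
q=p['frame'][130:300,160:300]
cv2.imwrite('pics/crop1.png',cv2.cvtColor(cv2.resize(q,None,fx=3.5,fy=3.5,interpolation=cv2.INTER_CUBIC),cv2.COLOR_RGB2BGR))
```

```text
post (175, 282) [0.397 0.328 0.112]
post (287, 274) [0.416 0.075 0.112]
post (173, 145) [0.726 0.351 0.112]
post (279, 140) [0.739 0.098 0.112]
m 0.67 [361.0, 281.2, 376.8, 350.7] 565
m 0.63 [154.6, 345.7, 226.6, 363.6] 672
m 0.61 [207.2, 200.7, 229.3, 265.3] 718
203 223 227 [0.6   0.233 0.048]
209 216 220 [0.585 0.249 0.048]
215 216 222 [0.57  0.246 0.048]
221 214 224 [0.555 0.246 0.048]
227 214 224 [0.54  0.245 0.048]
233 214 224 [0.525 0.244 0.048]
239 215 226 [0.51  0.24  0.048]
245 215 226 [0.495 0.24  0.048]
251 214 226 [0.48  0.24  0.048]
257 215 227 [0.466 0.237 0.048]
263 216 226 [0.451 0.237 0.048]
```

View pics/crop1.png

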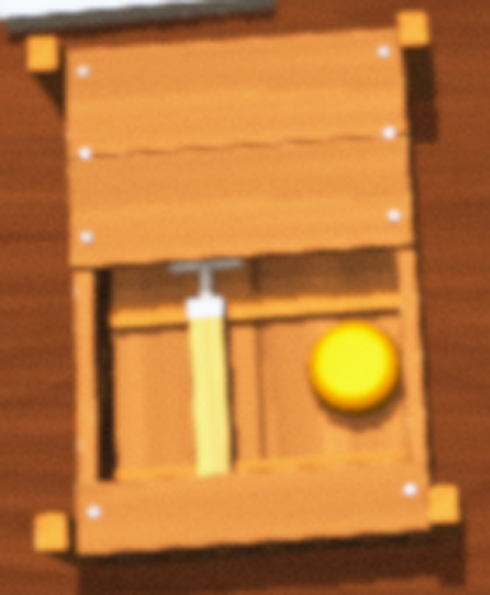

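jog_arm(translation=[[40,40,10],[75,75,20],[110,110,25],[145,145,30],[175,175,30],[200,210,30],[210,250,30],[215,290,30],[220,330,30],[220,370,30],[220,410,30],[220,450,30]], turn=[0,0,0,0,0,0,0,0,0,0,0,0], grip=55)

```text
clock: 2.4
position: [0.4435, -0.1613, 0.2614]
ee_rot: [0.983, 0.183, 0.0, 0.0]
ft_force: [0.7, 0.5, -0.1]
grip_width: 0.646
```

The crop shows the handle clear in the gap at crop x≈210, y 300–475. Cheese b is well to the right at (350,365). Crate yaw is about 4°, and the grip target is about (0.469, 0.2375).

jog_arm(translation=[[5,40,0],[5,80,0],[10,120,0],[10,160,0],[15,200,0],[15,240,0],[20,280,-10],[20,320,-30],[25,360,-50],[25,399,-70],[25,399,-90],[25,399,-90]], turn=[-3,-6,-9,-12,-15,-16.8,-16.8,-16.8,-16.8,-16.8,-16.8,-16.8])

```text
clock: 3.4
position: [0.4657, 0.24, 0.1675]
ee_rot: [0.999, 0.04, -0.003, 0.0]
ft_force: [-1.1, -1.6, -0.7]
grip_width: 0.641
```

Run:
```python
from h import *
o=manip.get_obs();print(o['position'],o['ee_rot'],o['ft_force'],o['clock'])
p=manip.camera('scene')
q=p['frame'][90:270,280:480]
cv2.imwrite('pics/crop2.png',cv2.cvtColor(cv2.resize(q,None,fx=3,fy=3,interpolation=cv2.INTER_CUBIC),cv2.COLOR_RGB2BGR))
for k in('scraper_center','scraper_handle_end'):
  for r in manip.pinpoint(p,k)[:3]: print(k,r['confidence'],r['at'],ray(p,r['at'],.035))
print(proj(p,[.469,.2375,.048]))
```

```text
[0.46571487 0.24000662 0.1674995 ] [ 9.99215743e-01  3.95013365e-02 -2.73633553e-03  2.37333791e-04] [-1.10873376 -1.57011569 -0.65247766] 3.4
scraper_center 0.81 [246.3, 259.6] [ 0.34465619 -0.13914636  0.035     ]
scraper_center 0.79 [306.2, 146.8] [0.2500905  0.28717889 0.035     ]
scraper_center 0.73 [382.1, 195.3] [0.53811335 0.23919384 0.035     ]
scraper_handle_end 0.98 [345.7, 180.4] [0.42234809 0.23276653 0.035     ]
scraper_handle_end 0.79 [286.8, 161.1] [0.23427411 0.20510423 0.035     ]
scraper_handle_end 0.63 [220.5, 247.8] [ 0.26567089 -0.14590753  0.035     ]
[360.87097007 182.80704589]
```

View pics/crop2.png

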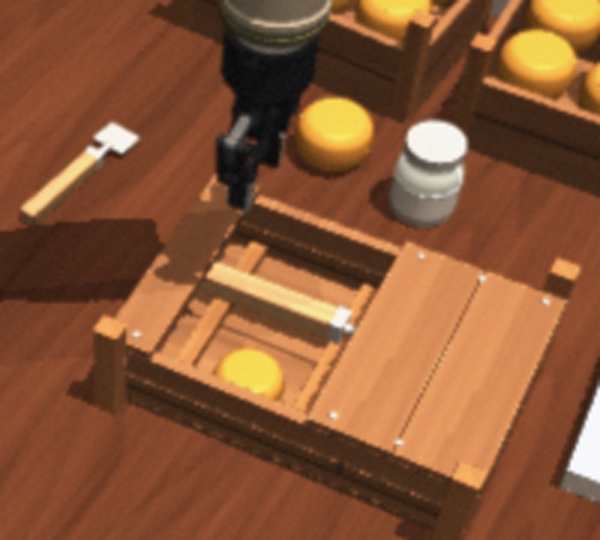

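The scene crop shows the gripper above the handle near the short cover. The target projects to crop (243,278), on the handle and clear of cheese b. Descending.

jog_arm(translation=[[4,-2.5,-25],[4,-2.5,-50],[4,-2.5,-75],[4,-2.5,-95],[4,-2.5,-110],[4,-2.5,-122],[4,-2.5,-132],[4,-2.5,-140],[4,-2.5,-145],[4,-2.5,-145],[4,-2.5,-145]], turn=[0,0,0,0,0,0,0,0,0,0,0])

```text
clock: 4.47
position: [0.4733, 0.2345, 0.0275]
ee_rot: [0.999, 0.037, 0.0, 0.0]
ft_force: [-0.3, -0.2, 0.1]
grip_width: 0.647
```

jog_arm(translation=[[0,0,0],[0,0,0],[0,0,0],[0,0,0],[0,0,0],[0,0,0]], turn=[0,0,0,0,0,0], grip=5, grip_force=30)

```text
clock: 4.97
position: [0.4739, 0.2352, 0.0284]
ee_rot: [0.999, 0.037, 0.001, -0.0]
ft_force: [-1.0, 1.2, 7.1]
grip_width: 0.28
```

jog_arm(translation=[[0,0,0],[0,0,0],[0,0,0]], turn=[0,0,0], grip=40)

```text
clock: 5.22
position: [0.4738, 0.235, 0.0283]
ee_rot: [0.999, 0.037, 0.001, 0.0]
ft_force: [-0.8, 0.2, 0.7]
grip_width: 0.467
```

jog_arm(translation=[[-3,1,-3],[-3,1,-6],[-3,1,-6],[-3,1,-6]], turn=[0,0,0,0])

```text
clock: 5.55
position: [0.4705, 0.2359, 0.0219]
ee_rot: [0.999, 0.037, 0.001, 0.0]
ft_force: [-0.5, -0.0, 0.7]
grip_width: 0.47
```

jog_arm(translation=[[0,0,0],[0,0,0],[0,0,0],[0,0,0],[0,0,0]], turn=[0,0,0,0,0], grip=5, grip_force=30)

```text
clock: 5.97
position: [0.4706, 0.2359, 0.022]
ee_rot: [0.999, 0.037, 0.001, 0.0]
ft_force: [0.7, 0.3, -0.5]
grip_width: 0.279
```

jog_arm(translation=[[0,0,4],[5,0.4,6],[12,0.9,6],[20,1.5,6],[28,2,6],[36,2.6,6],[42,3,6],[45,3.2,6],[45,3.2,6]], turn=[0,0,0,0,0,0,0,0,0])

```text
clock: 6.72
position: [0.5162, 0.2392, 0.0278]
ee_rot: [0.999, 0.036, 0.001, -0.0]
ft_force: [0.3, -0.8, -1.3]
grip_width: 0.275
```

jog_arm(translation=[[0,0,6],[0,0,12],[0,0,18],[0,0,24],[0,0,30],[0,0,36],[0,0,42],[0,0,42]], turn=[0,0,0,0,0,0,0,0])

```text
clock: 7.38
position: [0.5163, 0.2391, 0.071]
ee_rot: [0.999, 0.036, 0.001, 0.0]
ft_force: [-0.0, 0.3, -1.5]
grip_width: 0.277
```

Run:
```python
from h import *
p=manip.camera('scene')
q=p['frame'][100:280,280:480]
cv2.imwrite('pics/crop3.png',cv2.cvtColor(cv2.resize(q,None,fx=3,fy=3,interpolation=cv2.INTER_CUBIC),cv2.COLOR_RGB2BGR))
for k in('scraper_center','scraper_handle_end','cheese_b_mid'):
  for r in manip.pinpoint(p,k)[:3]: print(k,r['confidence'],r['at'])
# handle end prediction for tilt angles, grip dist 55
g=np.array([.516,.2392,.087])
for t in(0,15,30,45): print(t,proj(p,g+.055*np.array([-np.cos(np.radians(t)),-.07,np.sin(np.radians(t))])))
```

```text
scraper_center 0.78 [304.6, 146.6]
scraper_center 0.7 [397.9, 189.5]
scraper_center 0.68 [246.0, 257.8]
scraper_handle_end 0.91 [288.8, 161.6]
scraper_handle_end 0.8 [222.5, 247.4]
scraper_handle_end 0.72 [360.2, 171.5]
cheese_b_mid 0.58 [364.9, 218.6]
0 [359.0512857  172.74030971]
15 [360.01662433 169.45453795]
30 [362.12750542 166.87205287]
45 [365.27011271 165.19211897]
```

View pics/crop3.png

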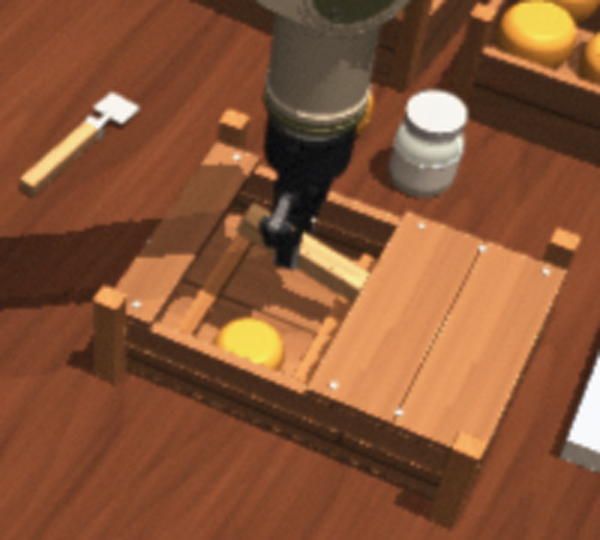

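The scene crop shows the scraper tilted in the grip. The handle end is up at crop (255,225), the blade is still under the long cover, and the cheeses haven't moved. Wrist load is -1.5 N, about the scraper's weight, so nothing is jammed. Drawing it out diagonally.

jog_arm(translation=[[-7,-0.5,5],[-15,-1,9],[-23,-1.6,13],[-31,-2.2,17],[-39,-2.7,20],[-47,-3.3,23],[-55,-3.9,27],[-63,-4.4,31],[-71,-5,35],[-79,-5.5,38],[-87,-6,41],[-87,-6,41]], turn=[0,0,0,0,0,0,0,0,0,0,0,0])

```text
clock: 8.58
position: [0.4282, 0.2332, 0.1115]
ee_rot: [0.999, 0.037, 0.001, 0.0]
ft_force: [0.4, -0.4, -1.1]
grip_width: 0.274
```

Run:
```python
from h import *
p=manip.camera('scene')
q=p['frame'][100:280,280:480]
cv2.imwrite('pics/crop4.png',cv2.cvtColor(cv2.resize(q,None,fx=3,fy=3,interpolation=cv2.INTER_CUBIC),cv2.COLOR_RGB2BGR))
g=np.array(manip.get_obs()['position'])+[0,0,.0187]
for t in(20,30,40,50,60): print(t,((proj(p,g-.165*np.array([-np.cos(np.radians(t)),-.07,np.sin(np.radians(t))]))-[280,100])*3).round(0),((proj(p,g+.055*np.array([-np.cos(np.radians(t)),-.07,np.sin(np.radians(t))]))-[280,100])*3).round(0))
```

```text
20 [358. 275.] [159. 139.]
30 [343. 288.] [163. 134.]
40 [324. 297.] [168. 130.]
50 [302. 302.] [175. 127.]
60 [279. 303.] [183. 126.]
```

View pics/crop4.png

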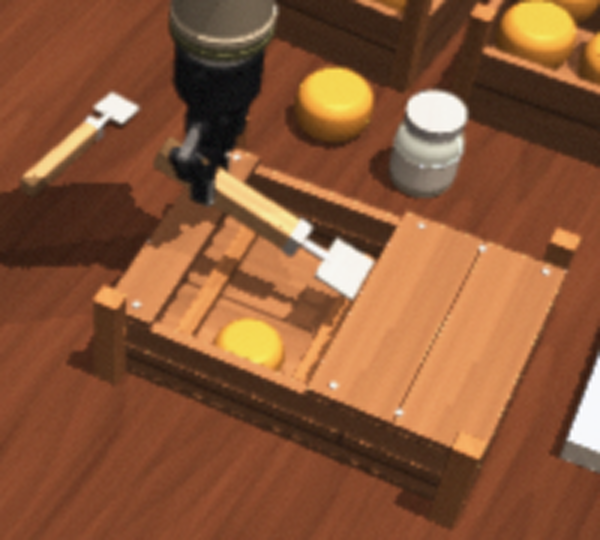

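The scene crop shows the blade almost clear of the long cover, with its edge near crop (365,280). The tilt is about 20–25°, and nothing else has moved. I'll draw back a little more, then lift.

jog_arm(translation=[[-8,-0.6,3],[-16,-1,5],[-25,-1.7,8],[-28,-2,16],[-28,-2,30],[-28,-2,50],[-28,-2,70],[-28,-2,95],[-28,-2,120],[-28,-2,145],[-28,-2,165],[-28,-2,170]], turn=[0,0,0,0,0,0,0,0,0,0,0,0], grip_force=60)

```text
clock: 9.63
position: [0.4018, 0.2319, 0.2849]
ee_rot: [0.999, 0.037, 0.004, -0.0]
ft_force: [0.3, -0.1, -0.6]
grip_width: 0.272
```

jog_arm(translation=[[5,-15,0],[15,-40,0],[30,-75,0],[45,-110,0],[60,-145,0],[75,-180,0],[90,-215,0],[110,-250,0],[125,-285,0],[140,-320,0],[155,-350,0],[165,-370,0]], turn=[0,0,0,0,0,0,0,0,0,0,0,0])

```text
clock: 10.63
position: [0.5669, -0.142, 0.2835]
ee_rot: [0.999, 0.035, 0.003, -0.0]
ft_force: [0.3, 0.6, -1.6]
grip_width: 0.269
```

jog_arm(translation=[[10,-18,0],[20,-35,0],[30,-48,0],[36,-57,0],[36,-57,0],[36,-57,0],[36,-57,0]], turn=[0,0,0,0,0,0,0])

```text
clock: 11.22
position: [0.6027, -0.1976, 0.2835]
ee_rot: [0.999, 0.036, 0.003, -0.001]
ft_force: [0.5, 0.4, -1.6]
grip_width: 0.267
```

Run:
```python
from h import *
o=manip.get_obs();print(o['position'],o['ft_force'],abs(o['joint_velocities']).max())
g=o['position']+[0,0,.0187]
for n in('scene','top'):
    p=manip.camera(n);save(p,n+'5')
    for k in('scraper_center','scraper_handle_end','scraper_blade_end','wheel_top'):
        for r in manip.pinpoint(p,k)[:3]: print(n,k,round(r['confidence'],2),np.round(r['at'],1))
    for t in(0,15,25,35,45):
        d=np.array([-np.cos(np.radians(t)),-.07*np.cos(np.radians(t)),np.sin(np.radians(t))]);print(t,proj(p,g-.165*d).round(0),proj(p,g-.055*d).round(0),proj(p,g+.055*d).round(0))
```

```text
[ 0.60271211 -0.19764299  0.2834564 ] [ 0.46416702  0.43552636 -1.59560265] 0.01039947863552654
scene scraper_center 0.94 [345.9 285.2]
scene scraper_center 0.63 [249.2 258.3]
scene scraper_center 0.6 [344.2 287.9]
scene scraper_handle_end 0.95 [297.1 254.6]
scene scraper_handle_end 0.59 [220.7 248.8]
scene scraper_blade_end 0.66 [272.4 276.3]
scene scraper_blade_end 0.63 [391.1 318.2]
scene wheel_top 0.76 [338.5 328.2]
0 [402. 304.] [346. 279.] [294. 255.]
15 [396. 314.] [345. 282.] [295. 251.]
25 [389. 318.] [343. 284.] [296. 249.]
35 [381. 320.] [341. 285.] [298. 248.]
45 [371. 321.] [338. 286.] [301. 247.]
top scraper_center 0.64 [192.6 356.1]
top scraper_center 0.57 [369.9 313.2]
top scraper_handle_end 0.79 [224.5 360.4]
top scraper_handle_end 0.71 [371.1 349.6]
top scraper_handle_end 0.66 [405.8 112.6]
top scraper_blade_end 0.93 [368.4 279.2]
top scraper_blade_end 0.86 [155.1 353.2]
top scraper_blade_end 0.78 [407.3 109.6]
top wheel_top 0.96 [401.9 178.6]
top wheel_top 0.64 [122.9 272.3]
top wheel_top 0.5 [406.  109.6]
0 [412.  92.] [417. 142.] [423. 195.]
15 [408. 104.] [416. 146.] [425. 192.]
25 [407. 114.] [415. 149.] [425. 189.]
35 [405. 124.] [415. 153.] [426. 185.]
45 [405. 136.] [415. 157.] [427. 181.]
```

View pics/scene5.png

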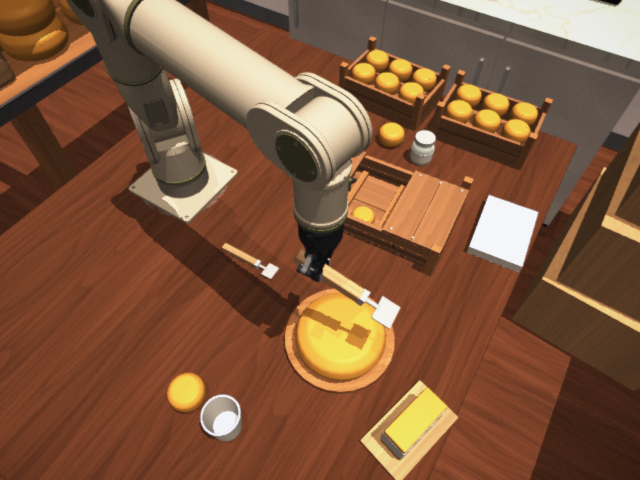

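View pics/top5.png

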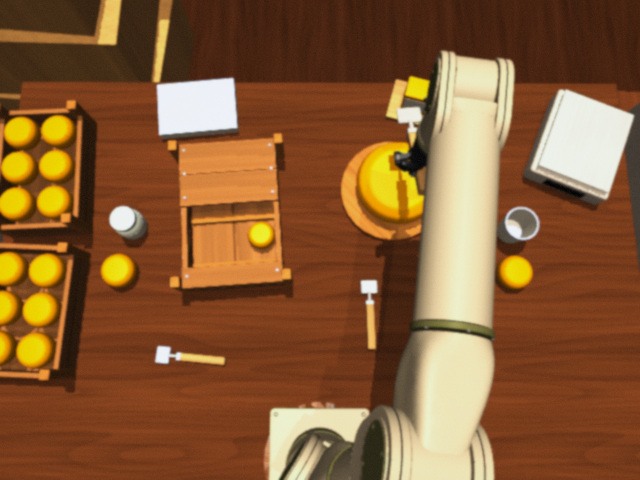

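The scraper is held over the wheel. Its blade end is at (391,318) in the scene view and (407,110) in the top view, which gives a tilt of about 22°. Its centre is then about (0.654, -0.194), against (0.653, -0.195) for the wheel, and its lowest point is about 0.23 m up. The wheel (402,179) and the other goods haven't moved.

jog_arm(translation=[[0,0,0],[0,0,0],[0,0,0],[0,0,0],[0,0,0],[0,0,0]], turn=[0,0,0,0,0,0])

```text
clock: 12.22
position: [0.6029, -0.1989, 0.2836]
ee_rot: [0.999, 0.035, 0.003, -0.0]
ft_force: [0.4, -0.0, -1.4]
grip_width: 0.27
```

Run:
```python
from h import *
o=manip.get_obs();print(o['position'],o['ft_force'],o['grip_width'],abs(o['joint_velocities']).max())
p=manip.camera('scene')
for k in('scraper_center','scraper_handle_end','scraper_blade_end'): print([np.round(r['at']) for r in manip.pinpoint(p,k)[:2]])
print(manip.hand_in())
```

```text
[ 0.60289246 -0.19894971  0.28358156] [ 0.39256948 -0.01931272 -1.44015741] 0.27013155210778694 0.0019117502431612973
[array([248., 261.]), array([347., 286.])]
[array([223., 246.]), array([296., 256.])]
[array([392., 318.]), array([273., 275.])]
the job is handed in; nothing more can be done
None
```

I drew the large scraper out of the crate handle end first and handed the job in, at about 12 s on the robot's clock. The gripper is still holding it, still and in the air, over the big wheel.

- **How it went:** I gripped the handle through the gap and moved the scraper back about 45 mm, so the handle end cleared the short cover. I then raised it until it tilted about 22° in the grip and drew it out diagonally. The first grip sat about 6 mm too high on the handle, so I reopened, lowered and gripped again.
- **Last position checks:** The scraper's middle is about 1 mm from the wheel's centre in x and y, using the measured arm pose and the tilt read from the pictures. Its lowest point is about 14 cm above the wheel. The hold was steady: gripper opening unchanged, wrist load about 1.4 N (the scraper's weight) and joint speeds near zero.
- **Other goods:** In the last pictures I viewed, the wheel and every visible item were where they started. The cheese under the long cover can't be seen by either camera, so I couldn't check it directly. The wrist readings, taken at the end of each move, showed no sign of hitting anything during the draw.
- **Disagreements:** The detector listed the decoy scraper first for two of the three points in the final picture. The matching points for the real scraper agreed with where it should be.

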